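Nudge the V-block home in the corner of the L-stop

ROBOT

A 6-joint arm with a two-finger parallel gripper is mounted at the origin on the work surface. World frame = base frame: x ahead of the robot, y to its left, z up, the work surface at z = 0. Lengths are in mm, angles in rad, forces in N, time in s.
With the tool pointing down it reaches from about 275 to 750 mm from the base axis. Payload 10.2 kg.
Tool frame: the origin (TCP) lies on the centre line of the jaws, within the pads' length; the fingertips stand 19 mm ahead of it and the grasp point (between the pads) is the TCP; z points along the fingers, y is the line along which they close (so a half turn about z gives the same grasp; the last joint's range is limited). The gripper opens to 88 mm and grips with 3 to 60 N. Pads are 18 mm wide; open, the fingers measure 123 mm over their backs; the gripper's body (75 mm by 187 mm) begins 45 mm behind the grasp point.
Start: joints at [-0.223, 0.313, 1.498, -0, 1.331, -0.223], TCP at [525.006, -0.014, 257.72] pointing down, gripper open.
Joint ranges: [-2.94, 2.94], [-0.97, 2.17], [0.19, 2.56], [-1.23, 4.37], [0.02, 3.11], [-2.88, 2.88]. Speed limits (rad/s): [2.39, 2.39, 3.01, 3.14, 3.14, 3.14].

INTERFACE

Orientations are given as a unit quaternion [w, x, y, z].
In Python, from cell import observe, capture, close_job gives the robot as it stands.
- The arm moves only by the tool servo_tool, never from a script. Its arguments are lists of equal length, an entry for each row: "slide": the shift along the world's x, y, z in mm, a list of three; "rot": the turn, a rotation vector about the world's x, y, z in degrees, a list of three; "gripper": the closure, from -1 (fully open) to 1 (shut). A call has exactly 5 rows; each row shifts and turns the commanded pose from where the row before left it; what a row does not reach is not made up. A row lasts 1/10 s, in which the tool goes at most 50 mm and 8.59 degrees, less where a joint would pass 70% of its speed; a pose out of reach is approached as far as the arm can. A call with a gripper value outside its range is refused whole. The fingers move at their own pace and stop on an object; "force" is the grip in N (left out, the last holds). Time passes only in rows, so rows that do not move let the fingers close, or fill a call up. It gives the time, the measured TCP pose, the force, the opening and the grip force at its end, in the units of the state.
- observe(): the state, without advancing time (a new reading comes with each control period).
- capture(name): name is "scene" or "side" or "wrist"; returns a dict with "color" (480x640x3 uint8, red, green, blue), "K" (3x3 intrinsics, pixels), "origin" and "orientation" of the camera in the world. Camera axes: x right, y down, z forward; pixel columns grow to the right and rows downward; lengths in mm; the calibration is good to about 2 mm. A picture is of the moment at which its call begins. There is no depth.
- close_job(): hands the job in; it is judged then, once.
The state is a dict: "time_s": time; "joint_pos": joint angles; "qvel": joint speeds; "joint_torque": joint torques, N m; "tcp_pos": TCP position; "orientation": TCP orientation; "wrist_force": force on the tool from outside, world axes, zero at the start; "wrist_torque": the same for the moment, N m; "grip_width": finger opening in mm; "finger_force": force on a finger pad.
Only numpy, scipy, OpenCV 4.12 (cv2) and the standard library are available. Lean on these libraries where they do the work, as an engineer would, in place of code of your own. Each camera call takes 0.05 s, during which the arm holds its last target. There are 200 camera calls.

TASK

Get the larger of the two V-blocks ready for measuring: without gripping or lifting it, gently push it along the granite with the fingertips until its long side lies flat against the long rail of the L-shaped stop and its end rests against the short rail, fully home in the corner. Leave the small V-block, the gauges, the caliper and the carton where they are, and finish clear of everything.

Things in the scene. Friction and masses are not known exactly. Their poses are not given: they have to be found in the camera images.
- vblock: The larger V-block: steel, 50 (x) x 70 (y) x 35 mm high, 0.48 to 0.69 kg, loose, sides vertical; a V-groove 30 mm wide, 15 mm deep runs along its top, parallel to y. Origin: centre of its underside. Slides at 2 to 5 N, with stick-slip peaks to 20 N; over 40 N is rough. Home: its centre at x -25, y -35 mm in the frame of point corner, its y axis (either way round) along that frame's y.
- corner (a point): Inner corner of the fixed aluminium L-stop, at surface height; z up, within 0.3 rad of the world's axes. Rails 25 mm high, 20 mm thick. The long rail runs from here 280 mm along this frame's -y, its inner face (x = 0) facing -x, to the robot. The short rail lies on the +y side, its inner face (y = 0) facing -y, and reaches 45 mm along -x.
- small_vblock: Bystander: the smaller V-block, same steel, 32 x 44 x 24 mm high, loose. Origin at the centre of its underside.
- ring_large: Bystander: dark steel ring gauge lying flat, 52 mm across, 20 mm high, 22 mm hole, loose. Origin at the centre of its underside.
- ring_small: Bystander: dark steel ring gauge lying flat, 40 mm across, 15 mm high, 12 mm hole, loose. Origin at the centre of its underside.
- caliper: Bystander: dial caliper lying flat, 236 mm long along its x, 60 mm over the jaws at its -x end, yellow dial, 15 mm high, loose. Origin under the middle of its beam.
- plug_gauge: Bystander: double-ended plug gauge lying along its x, 108 mm long, 14 mm thick, loose. Origin under the middle of its handle.
- carton: Bystander: dark blue gauge carton, 55 x 150 (its y) x 35 mm high, loose. Origin at the centre of its underside.
Not all that is in view belongs to the job. Leave any orange or purple look-alike of the vblock alone.

How it is judged:
By the outcome, as a careful person would: the job done as asked, in the order asked, and still so for the second after the job is handed in, with the robot touching nothing.
It also fails if it takes over 64 s, if anything falls off the work surface, if the arm or the gripper's body presses on something with over 40 N, if the wrist force passes 120 N, or if a joint passes its speed limit or range.

## Working session

There is one attempt and no reset: what is moved stays moved. The work goes in short steps, Python scripts to look and compute and a tool call to move; the robot and the scene stay as the last step left them, time stands still between calls to the robot, and variables do not carry over. Pictures are saved under pics/ and viewed, at most 10 in all, crops included, and the job is handed in when it is done.

Besides the shell and the picture viewer there is one more tool, called after "Call:" as name(argument=value, ...), one argument or row to a line, values as JSON. servo_tool: Moves the arm, as the interface text tells. Its arguments: {"type":"object","properties":{"slide":{"type":"array","items":{"type":"array","items":{"type":"number"}}},"rot":{"type":"array","items":{"type":"array","items":{"type":"number"}}},"gripper":{"type":"array","items":{"type":"number"}},"force":{"type":"number"}},"required":["slide","rot","gripper"]}

```bash
mkdir -p pics; cat > h.py <<'E'
import numpy as np, cv2
from cell import observe, capture, close_job
from scipy.spatial.transform import Rotation as R
def rot(q): return R.from_quat([q[1],q[2],q[3],q[0]]).as_matrix()
def cast(c,uv,z):
    uv=np.atleast_2d(uv).astype(float)
    d=(rot(c["orientation"])@np.linalg.inv(c["K"])@np.c_[uv,np.ones(len(uv))].T).T
    o=np.array(c["origin"]); return o+d*((z-o[2])/d[:,2])[:,None]
def proj(c,p):
    p=np.atleast_2d(p).astype(float)
    q=(p-np.array(c["origin"]))@rot(c["orientation"])@np.array(c["K"]).T
    return q[:,:2]/q[:,2:]
def save(c,n): cv2.imwrite(f"pics/{n}.png",c["color"][...,::-1])
E
python3 - <<'E'
from h import *
import pickle
C={n:capture(n) for n in("scene","side","wrist")}
pickle.dump(C,open("c0.pkl","wb"))
for n,c in C.items(): save(c,n+"0"); print(n,np.round(c["origin"]),np.round(c["K"][0],1),np.round(rot(c["orientation"])[:,2],2))
print(observe())
E
```

```text
scene [1184. -798.  758.] [496.8   0.  332.5] [-0.52  0.62 -0.6 ]
side [242. 878. 893.] [528.8   0.  321.2] [ 0.26 -0.7  -0.66]
wrist [524.  75. 384.] [332.5   0.  320.3] [-0.   -0.29 -0.96]
{'time_s': 0.15, 'joint_pos': array([-2.23379547e-01,  3.13281169e-01,  1.49820196e+00,  2.90005349e-06,
        1.33097013e+00, -2.23419537e-01]), 'qvel': array([-0.00021434, -0.00169237, -0.00104176,  0.00036138,  0.00158585,
        0.00144231]), 'joint_torque': array([ 1.56247002e-03, -4.02303922e+01, -2.52316958e+01,  6.93405792e-02,
        3.44249513e-02, -9.17278635e-05]), 'tcp_pos': array([5.24856884e+02, 3.17451432e-02, 2.57335968e+02]), 'orientation': array([-3.64866813e-04,  7.07092821e-01,  7.07120610e-01, -2.28105850e-04]), 'wrist_force': array([-0.74692084, -0.23672057, -0.03650762]), 'wrist_torque': array([-0.0532287 ,  0.04713129, -0.02215778]), 'finger_force': 0.0, 'grip_width': 88.07887166595197}
```

View pics/scene0.png

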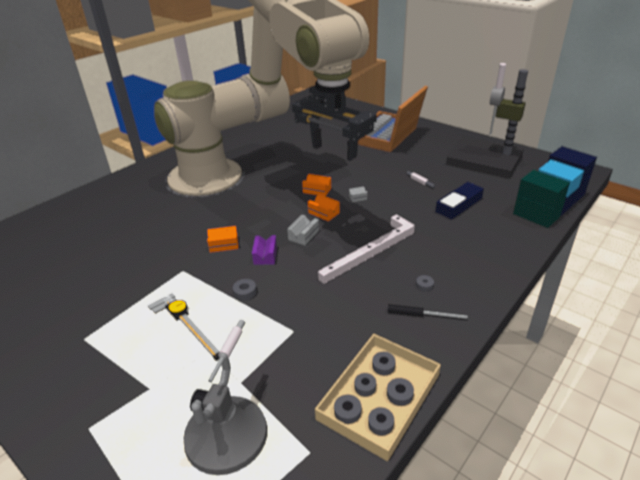

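View pics/side0.png

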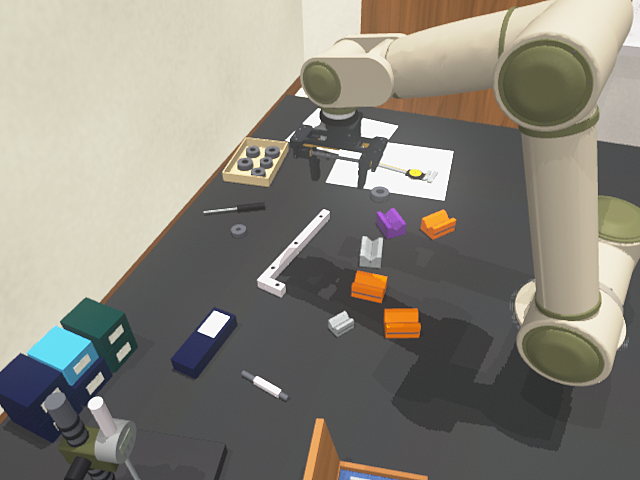

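The scene view shows a light-grey large V-block at (303,230) and a small one at (358,194). The orange look-alikes are at (317,185), (323,208) and (222,239), and a purple one is at (264,249). The L-stop runs from (322,275) to (400,222).
In the side view the large block is at (371,251), the small one at (341,323), and the inner corner near (283,288). The larger grey block is the one meant. I'll confirm it in a crop of the wrist and side views.

```bash
python3 - <<'E'
import pickle
from h import *
C=pickle.load(open("c0.pkl","rb"))
a=cv2.resize(C["side"]["color"][200:350,245:425],None,fx=4,fy=4,interpolation=cv2.INTER_CUBIC)
cv2.imwrite("pics/s_crop.png",a[...,::-1][:600])
E
```

```text
(no output)
```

View pics/s_crop.png

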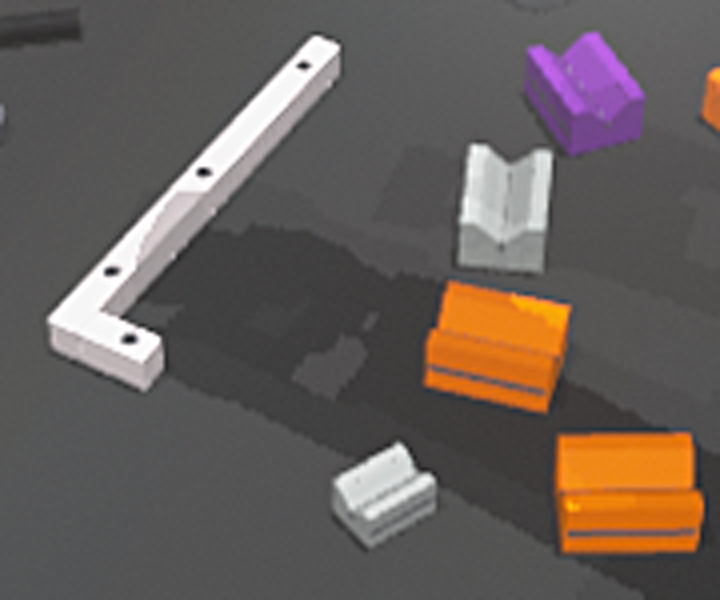

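View pics/wrist0.png

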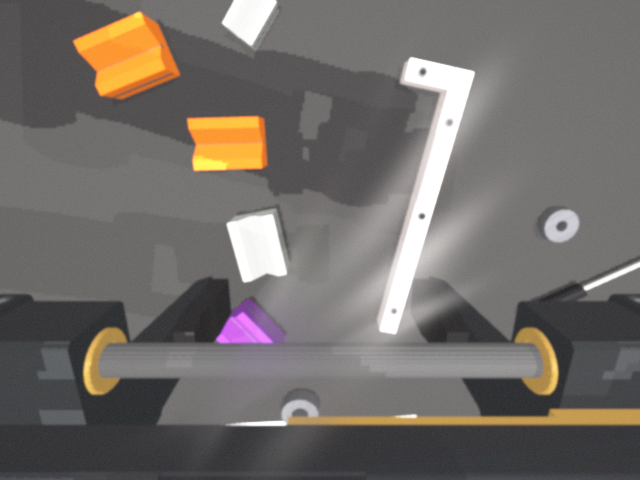

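Confirmed. The larger grey V-block is at wrist (258,245), the small one at (250,18), and the inner corner near (440,92). The orange block at (228,143) and the purple one at (250,325) are the neighbours to avoid. Next I'll measure edges.

```bash
python3 - <<'E'
import pickle
from h import *
C=pickle.load(open("c0.pkl","rb"))
w=C["wrist"]["color"]
f=lambda r,c:cv2.resize(w[r:r+100,c:c+85],None,fx=4.6,fy=4.6,interpolation=cv2.INTER_CUBIC)
cv2.imwrite("pics/w_crop.png",np.hstack([f(195,215),f(45,395)])[...,::-1])
g=w.min(2).astype(int)
for r in(120,180,240,290): print(r,[(c,g[r,c]) for c in range(int(440-(r-90)*.26)-18,int(440-(r-90)*.26)+14)])
for c in(412,425): print(c,[(r,g[r,c]) for r in range(70,100)])
E
```

```text
120 [(414, np.int64(114)), (415, np.int64(111)), (416, np.int64(114)), (417, np.int64(114)), (418, np.int64(116)), (419, np.int64(118)), (420, np.int64(118)), (421, np.int64(121)), (422, np.int64(122)), (423, np.int64(121)), (424, np.int64(119)), (425, np.int64(127)), (426, np.int64(126)), (427, np.int64(125)), (428, np.int64(121)), (429, np.int64(126)), (430, np.int64(129)), (431, np.int64(136)), (432, np.int64(162)), (433, np.int64(189)), (434, np.int64(202)), (435, np.int64(208)), (436, np.int64(212)), (437, np.int64(216)), (438, np.int64(231)), (439, np.int64(253)), (440, np.int64(255)), (441, np.int64(255)), (442, np.int64(255)), (443, np.int64(255)), (444, np.int64(255)), (445, np.int64(249))]
180 [(398, np.int64(134)), (399, np.int64(137)), (400, np.int64(138)), (401, np.int64(140)), (402, np.int64(142)), (403, np.int64(145)), (404, np.int64(142)), (405, np.int64(143)), (406, np.int64(146)), (407, np.int64(144)), (408, np.int64(151)), (409, np.int64(150)), (410, np.int64(145)), (411, np.int64(147)), (412, np.int64(146)), (413, np.int64(146)), (414, np.int64(147)), (415, np.int
[... 2295 characters left out ...]
88)), (97, np.int64(86)), (98, np.int64(87)), (99, np.int64(85))]
425 [(70, np.int64(162)), (71, np.int64(148)), (72, np.int64(155)), (73, np.int64(179)), (74, np.int64(212)), (75, np.int64(237)), (76, np.int64(254)), (77, np.int64(255)), (78, np.int64(255)), (79, np.int64(255)), (80, np.int64(255)), (81, np.int64(255)), (82, np.int64(255)), (83, np.int64(255)), (84, np.int64(254)), (85, np.int64(232)), (86, np.int64(209)), (87, np.int64(202)), (88, np.int64(182)), (89, np.int64(150)), (90, np.int64(120)), (91, np.int64(106)), (92, np.int64(106)), (93, np.int64(106)), (94, np.int64(106)), (95, np.int64(108)), (96, np.int64(111)), (97, np.int64(116)), (98, np.int64(116)), (99, np.int64(116))]
```

View pics/w_crop.png

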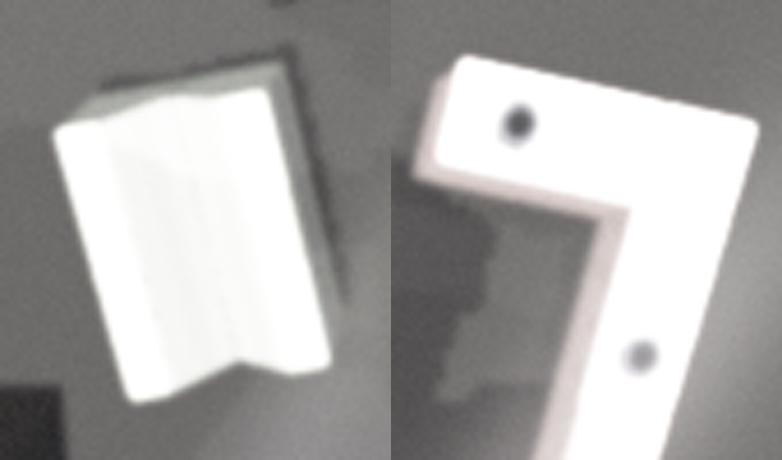

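```bash
cat >> h.py <<'E'
def tri(c1,p1,c2,p2):
    A=[];b=[]
    for c,p in((c1,p1),(c2,p2)):
        o=np.array(c["origin"]);d=cast(c,p,0)[0]-o;d/=np.linalg.norm(d);P=np.eye(3)-np.outer(d,d);A.append(P);b.append(P@o)
    return np.linalg.lstsq(np.vstack(A),np.hstack(b),rcond=None)[0]
E
python3 - <<'E'
import pickle
from h import *
np.set_printoptions(suppress=True,precision=1)
C=pickle.load(open("c0.pkl","rb"));W=C["wrist"];S=C["side"]
print("tri blk",tri(W,(273.7,214.1),S,(360,255.5)),tri(W,(226.5,223.3),S,(381.3,259.3)),"rail",tri(W,(446.3,90.4),S,(269.2,276.7)))
k=cast(W,[(226.5,223.3),(273.7,214.1),(287,274.3),(243.3,282.6)],35);print(k,k.mean(0))
for i in range(4):
    d=k[(i+1)%4]-k[i];print(np.linalg.norm(d),np.degrees(np.arctan2(d[1],d[0])))
for z,p in((0,[(432,120),(415.3,180),(398.8,240),(384.5,290)]),(25,[(438.5,120),(421.7,180),(403.8,240),(390,290)])):
    q=cast(W,p,z);print(z,q[:,:2].tolist());d=q[-1]-q[0];print(np.degrees(np.arctan2(-d[1],-d[0])))
print(cast(W,[(412,85.8),(425,88.8)],0),cast(W,[(412,82.5),(425,85.6),(446.3,90.4)],25))
print("orange",cast(W,[(190,119),(266,117),(266,165),(194,168)],35))
print("purple",cast(W,[(246,301),(284,340),(216,342)],35))
E
```

```text
tri blk [472.2  -6.8  34. ] [420.8 -17.4  28.5] rail [649.8 118.3  26. ]
[[421.8 -16.3  35. ]
 [473.4  -6.   35. ]
 [485.8 -76.   35. ]
 [435.5 -86.4  35. ]] [454.1 -46.2  35. ]
52.642441016951395 11.302045362706833
71.11734124153891 -79.95996942590054
51.410670098088765 -168.336240051796
71.42542817019121 101.03449394319584
0 [[645.3290996044221, 91.47325676542322], [632.5386663652778, 26.32806931259268], [618.5991313797887, -45.90207397711123], [605.0725284542516, -112.3813111850095]]
78.82913678095323
25 [[644.0703018361036, 90.37995304891224], [632.3471382532083, 29.475310988073595], [618.1044425899179, -38.055862357296974], [606.3193297002091, -100.20643937067204]]
78.79599336316701
[[620.7 125.8   0. ]
 [634.8 122.9   0. ]] [[614.2 125.5  25. ]
 [627.3 122.6  25. ]
 [649.  118.3  25. ]]
orange [[394.1  90.5  35. ]
 [469.6  92.5  35. ]
 [467.5  45.8  35. ]
 [392.9  42.7  35. ]]
purple [[ 437.1 -109.8   35. ]
 [ 479.8 -162.1   35. ]
 [ 397.2 -165.1   35. ]]
```

Call:
servo_tool(
  slide=[
    [-13,-6,-14],
    [-13,-6,-14],
    [-13,-6,-14],
    [-13,-6,-14],
    [-13,-6,-14],
  ],
  rot=[
    [0,0,-7.9],
    [0,0,-7.9],
    [0,0,-7.9],
    [0,0,-7.9],
    [0,0,-7.9],
  ],
  gripper=[0.3,0.3,0.3,0.3,0.3],
  force=10,
)

```text
time_s: 0.65
tcp_pos: [459.3, -30.2, 187.0]
orientation: [-0.0, 0.906, 0.424, -0.0]
wrist_force: [0.6, 0.9, -0.7]
grip_width: 50.5
finger_force: 0.0
```

Call:
servo_tool(
  slide=[
    [-13,-6,-14],
    [-13,-6,-14],
    [-13,-6,-14],
    [-13,-6,-14],
    [-13,-4,-14],
  ],
  rot=[
    [0,0,-7.9],
    [0,0,-7.9],
    [0,0,-7.9],
    [0,0,-7.9],
    [0,0,-7.9],
  ],
  gripper=[0.3,0.3,0.3,0.3,0.3],
)

```text
time_s: 1.15
tcp_pos: [394.4, -58.2, 117.2]
orientation: [0.0, 0.996, 0.093, -0.0]
wrist_force: [0.2, -0.8, -0.3]
grip_width: 30.5
finger_force: 0.0
```

```bash
python3 - <<'E'
from h import *
c=capture("wrist");save(c,"w1");s=observe();m=rot(s["orientation"])
print(s["tcp_pos"],s["grip_width"],np.degrees(np.arctan2(m[1,1],m[0,1])),s["wrist_force"],s["joint_pos"],s["time_s"])
E
```

```text
[392.07513292 -57.83092026 115.27807876] 31.315709922818694 -79.72997116341567 [-2.12160318  0.53217932 -1.81093138] [-4.44124855e-01  2.29152996e-01  2.03689265e+00 -3.31636231e-04
  8.80204048e-01  9.47632565e-01] 1.2
```

View pics/w1.png

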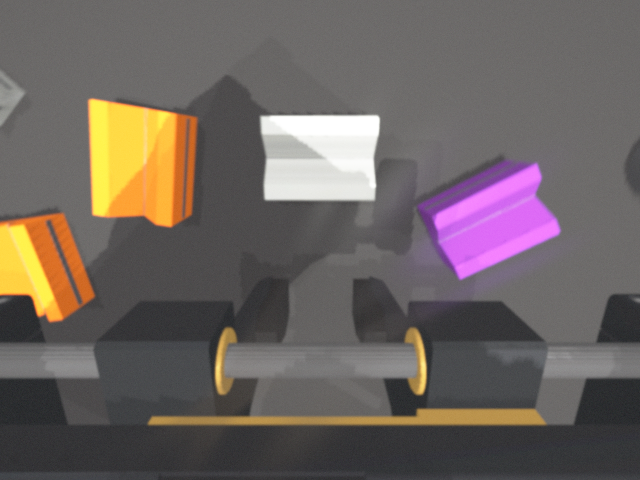

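The V-block at (320,158) sits square and centred ahead of the fingers, and the purple and orange blocks are clear to either side. I'll descend and push along a gentle arc.

Call:
servo_tool(
  slide=[
    [0,0,-25],
    [0,0,-25],
    [0,0,-20],
    [0,0,-12],
    [0,0,-6],
  ],
  rot=[
    [0,0,0],
    [0,0,0],
    [0,0,0],
    [0,0,0],
    [0,0,0],
  ],
  gripper=[0.3,0.3,0.3,0.3,0.3],
)

```text
time_s: 1.7
tcp_pos: [395.0, -57.8, 29.0]
orientation: [-0.0, 0.995, 0.097, -0.001]
wrist_force: [-0.1, 0.3, -0.1]
grip_width: 30.8
finger_force: 0.0
```

Call:
servo_tool(
  slide=[
    [5,1,0],
    [5,1,0],
    [4,0.8,0],
    [4,0.8,0],
    [4,0.8,0],
  ],
  rot=[
    [0,0,0],
    [0,0,0],
    [0,0,0],
    [0,0,0],
    [0,0,0],
  ],
  gripper=[0.3,0.3,0.3,0.3,0.3],
)

```text
time_s: 2.2
tcp_pos: [417.5, -53.6, 30.0]
orientation: [0.0, 0.995, 0.096, 0.0]
wrist_force: [0.1, 0.3, -0.1]
grip_width: 30.8
finger_force: 0.0
```

Call:
servo_tool(
  slide=[
    [3,0.6,0],
    [3,0.6,0],
    [3,0.6,0],
    [3,0.6,0],
    [3,0.6,0],
  ],
  rot=[
    [0,0,0],
    [0,0,0],
    [0,0,0],
    [0,0,0],
    [0,0,0],
  ],
  gripper=[0.3,0.3,0.3,0.3,0.3],
)

```text
time_s: 2.7
tcp_pos: [431.2, -50.4, 29.6]
orientation: [-0.0, 0.995, 0.096, -0.001]
wrist_force: [-6.7, -0.8, 5.4]
grip_width: 30.6
finger_force: 3.4
```

Call:
servo_tool(
  slide=[
    [4.4,1.3,0],
    [4.4,1.3,0],
    [4.4,1.2,0],
    [4.4,1.2,0],
    [4.4,1.1,0],
  ],
  rot=[
    [0,0,-0.9],
    [0,0,-0.9],
    [0,0,-0.9],
    [0,0,-0.9],
    [0,0,-0.9],
  ],
  gripper=[0.3,0.3,0.3,0.3,0.3],
)

```text
time_s: 3.2
tcp_pos: [453.2, -44.2, 29.6]
orientation: [-0.0, 0.998, 0.057, -0.001]
wrist_force: [-7.0, -1.3, 4.8]
grip_width: 31.4
finger_force: 3.3
```

Call:
servo_tool(
  slide=[
    [4.4,1,0],
    [4.4,1,0],
    [4.4,0.9,0],
    [4.4,0.8,0],
    [4.4,0.8,0],
  ],
  rot=[
    [0,0,-0.9],
    [0,0,-0.9],
    [0,0,-0.9],
    [0,0,-0.9],
    [0,0,-0.9],
  ],
  gripper=[0.3,0.3,0.3,0.3,0.3],
)

```text
time_s: 3.7
tcp_pos: [475.1, -39.7, 29.6]
orientation: [-0.0, 1.0, 0.017, -0.002]
wrist_force: [-7.1, -1.2, 6.0]
grip_width: 30.7
finger_force: 3.4
```

Call:
servo_tool(
  slide=[
    [4.4,0.6,0],
    [4.4,0.6,0],
    [4.4,0.5,0],
    [4.4,0.5,0],
    [4.4,0.4,0],
  ],
  rot=[
    [0,0,-0.9],
    [0,0,-0.9],
    [0,0,-0.9],
    [0,0,-0.9],
    [0,0,-0.9],
  ],
  gripper=[0.3,0.3,0.3,0.3,0.3],
)

```text
time_s: 4.2
tcp_pos: [497.1, -37.1, 29.6]
orientation: [-0.0, 1.0, -0.022, -0.002]
wrist_force: [-7.4, -0.2, 7.0]
grip_width: 31.0
finger_force: 3.5
```

```bash
python3 - <<'E'
from h import *
c=capture("wrist");save(c,"w2");s=observe()
print(s["tcp_pos"],s["orientation"],s["wrist_force"],s["joint_pos"])
E
```

```text
[497.87337379 -37.11699212  29.63372734] [-2.47931025e-04  9.99747791e-01 -2.24365005e-02 -9.46954422e-04] [-3.03226744  0.83324448 -1.00559885] [-3.09491868e-01  5.70211296e-01  1.80031351e+00 -8.68463885e-05
  7.73024659e-01  1.30624347e+00]
```

View pics/w2.png

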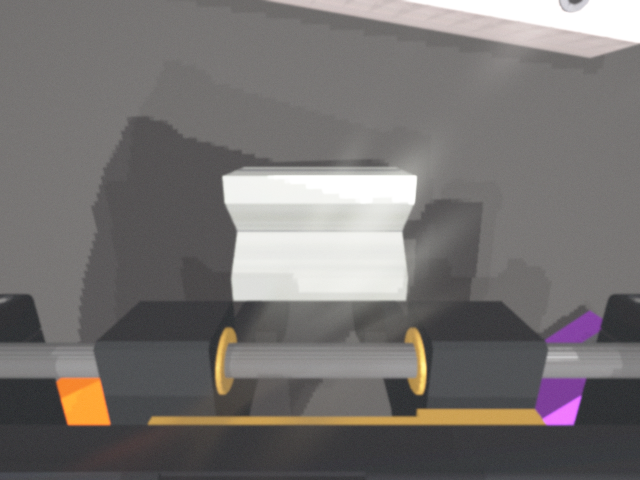

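The block stays centred at (320,235) and flush. The rail base edge runs from (270,0) to (590,57), so it will need the remaining turn.

```bash
python3 - <<'E'
from h import *
np.set_printoptions(suppress=True,precision=1)
c=capture("wrist")
g=cv2.GaussianBlur(c["color"],(3,3),0).min(2).astype(int)
P=[]
for u in range(330,580,10):
    col=g[:80,u]; d=col[:-2]-col[2:]; P.append((u,np.where(d==d.max())[0][-1]+1))
q=cast(c,P,0)[:,:2]; l=np.polyfit(q[:,1],q[:,0],1); print("res",np.abs(np.polyval(l,q[:,1])-q[:,0]).max(),"angle",np.degrees(np.arctan(l[0])),l)
n=np.array([1,-l[0]])/np.hypot(1,l[0])
k=cast(c,[(223,175),(416,175)],35)[:,:2];print(k,[l[1]*n[0]-p@n for p in k])
print("tcp face dist",l[1]*n[0]-observe()["tcp_pos"][:2]@n)
E
```

```text
res 6.778969575407814 angle 8.866537189959836 [  0.2 625.2]
[[559.1  -4.4]
 [556.  -74.1]] [np.float64(64.65108857118878), np.float64(56.886579996234445)]
tcp face dist 120.09391270757374
```

Call:
servo_tool(
  slide=[
    [4.4,0.3,0],
    [4.4,0.3,0],
    [4.4,0.2,0],
    [4.4,0.2,0],
    [4.4,0.1,0],
  ],
  rot=[
    [0,0,-0.9],
    [0,0,-0.9],
    [0,0,-0.9],
    [0,0,-0.9],
    [0,0,-0.9],
  ],
  gripper=[0.3,0.3,0.3,0.3,0.3],
)

```text
time_s: 4.8
tcp_pos: [520.2, -36.2, 29.5]
orientation: [-0.0, 0.998, -0.062, -0.0]
wrist_force: [-2.9, 1.1, -1.5]
grip_width: 30.9
finger_force: 1.4
```

Call:
servo_tool(
  slide=[
    [4.4,0,0],
    [4.4,0,0],
    [4.4,-0.1,0],
    [4.4,-0.2,0],
    [4.4,-0.2,0],
  ],
  rot=[
    [0,0,-0.9],
    [0,0,-0.9],
    [0,0,-0.9],
    [0,0,-0.9],
    [0,0,-0.6],
  ],
  gripper=[0.3,0.3,0.3,0.3,0.3],
)

```text
time_s: 5.3
tcp_pos: [542.4, -36.8, 29.7]
orientation: [-0.0, 0.995, -0.098, -0.0]
wrist_force: [-1.9, 0.7, -1.4]
grip_width: 31.0
finger_force: 1.3
```

Call:
servo_tool(
  slide=[
    [2,-0.4,0],
    [2,-0.4,0],
    [2,-0.4,0],
    [2,-0.4,0],
    [1,-0.2,0],
  ],
  rot=[
    [0,0,0],
    [0,0,0],
    [0,0,0],
    [0,0,0],
    [0,0,0],
  ],
  gripper=[0.3,0.3,0.3,0.3,0.3],
)

```text
time_s: 5.8
tcp_pos: [551.2, -38.7, 29.8]
orientation: [-0.0, 0.995, -0.098, 0.0]
wrist_force: [-4.7, 0.5, 0.4]
grip_width: 31.0
finger_force: 2.0
```

```bash
python3 - <<'E'
from h import *
c=capture("wrist");save(c,"w3");s=observe()
print(s["tcp_pos"],np.degrees(2*s["orientation"][2]),s["wrist_force"])
E
```

```text
[551.23911362 -38.67744401  29.75533105] -11.180802202579965 [-2.173866    0.58750418 -1.06648828]
```

View pics/w3.png

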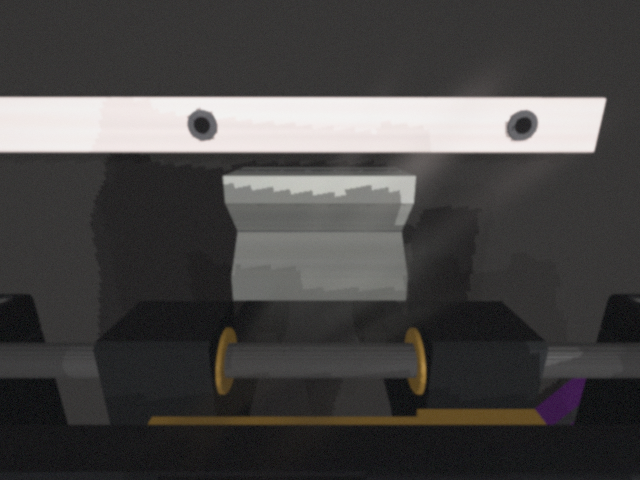

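The rail edge (row 153) and the block edge (row 175) are parallel, with about 7 mm to go. I'll creep in while watching force.

Call:
servo_tool(
  slide=[
    [1.2,-0.2,0],
    [1.2,-0.2,0],
    [1.2,-0.3,0],
    [1.2,-0.2,0],
    [1,-0.2,0],
  ],
  rot=[
    [0,0,0],
    [0,0,0],
    [0,0,0],
    [0,0,0],
    [0,0,0],
  ],
  gripper=[0.3,0.3,0.3,0.3,0.3],
)

```text
time_s: 6.35
tcp_pos: [556.9, -39.7, 29.8]
orientation: [-0.0, 0.995, -0.098, -0.0]
wrist_force: [-3.9, 1.1, 0.4]
grip_width: 30.6
finger_force: 2.1
```

Call:
servo_tool(
  slide=[
    [0.4,-0.1,0],
    [0.4,-0.1,0],
    [0.4,-0.1,0],
    [0.4,0,0],
    [0.4,-0.1,0],
  ],
  rot=[
    [0,0,0],
    [0,0,0],
    [0,0,0],
    [0,0,0],
    [0,0,0],
  ],
  gripper=[0.3,0.3,0.3,0.3,0.3],
)

```text
time_s: 6.85
tcp_pos: [558.7, -40.1, 29.7]
orientation: [-0.0, 0.995, -0.098, -0.0]
wrist_force: [-6.6, 1.0, 4.1]
grip_width: 30.9
finger_force: 3.5
```

Call:
servo_tool(
  slide=[
    [0.3,-0.1,0],
    [0.3,0,0],
    [0.3,-0.1,0],
    [0.3,0,0],
    [0.3,-0.1,0],
  ],
  rot=[
    [0,0,0],
    [0,0,0],
    [0,0,0],
    [0,0,0],
    [0,0,0],
  ],
  gripper=[0.3,0.3,0.3,0.3,0.3],
)

```text
time_s: 7.35
tcp_pos: [558.8, -40.1, 29.8]
orientation: [-0.0, 0.995, -0.097, -0.002]
wrist_force: [-15.3, 1.5, 10.5]
grip_width: 30.9
finger_force: 7.8
```

Seated on the long rail: the TCP stopped while the force rose to 15 N. I'll back off, lift, turn 90° with the fingers shut, and come down behind the block's end.

Call:
servo_tool(
  slide=[
    [-5,1,0],
    [-8,1.5,0],
    [-8,1.5,0],
    [0,0,35],
    [0,0,35],
  ],
  rot=[
    [0,0,0],
    [0,0,0],
    [0,0,0],
    [0,0,0],
    [0,0,0],
  ],
  gripper=[0.3,0.3,0.3,0.3,1],
)

```text
time_s: 7.85
tcp_pos: [538.5, -36.3, 100.2]
orientation: [-0.0, 0.995, -0.098, -0.001]
wrist_force: [0.3, -0.5, -0.0]
grip_width: 24.8
finger_force: 0.0
```

Call:
servo_tool(
  slide=[
    [5,-14,0],
    [7,-16,0],
    [7,-16,0],
    [8,-16,0],
    [8,-16,0],
  ],
  rot=[
    [0,0,8.2],
    [0,0,8.2],
    [0,0,8.2],
    [0,0,8.2],
    [0,0,8.2],
  ],
  gripper=[1,1,1,1,1],
)

```text
time_s: 8.35
tcp_pos: [574.4, -115.1, 99.8]
orientation: [0.0, 0.966, 0.26, 0.0]
wrist_force: [-0.1, -0.0, -0.6]
grip_width: 0.4
finger_force: 0.0
```

Call:
servo_tool(
  slide=[
    [0,0,0],
    [0,0,0],
    [0,0,0],
    [0,0,0],
    [0,0,0],
  ],
  rot=[
    [0,0,8.2],
    [0,0,8.2],
    [0,0,8.2],
    [0,0,8.2],
    [0,0,8.2],
  ],
  gripper=[1,1,1,1,1],
)

```text
time_s: 8.85
tcp_pos: [574.1, -114.4, 99.7]
orientation: [0.0, 0.813, 0.582, 0.0]
wrist_force: [-0.2, 0.6, -1.0]
grip_width: 0.4
finger_force: 0.0
```

Call:
servo_tool(
  slide=[
    [0,0,0],
    [0,0,0],
    [0,0,0],
    [0,0,0],
    [0,0,0],
  ],
  rot=[
    [0,0,8],
    [0,0,0],
    [0,0,0],
    [0,0,0],
    [0,0,0],
  ],
  gripper=[1,1,1,1,1],
)

```text
time_s: 9.35
tcp_pos: [574.3, -114.4, 99.7]
orientation: [0.0, 0.773, 0.634, 0.0]
wrist_force: [1.1, -0.3, -0.2]
grip_width: 0.0
finger_force: 0.0
```

```bash
python3 - <<'E'
from h import *
c=capture("wrist");save(c,"w4");s=observe();m=rot(s["orientation"])
print(s["tcp_pos"],np.degrees(np.arctan2(m[1,1],m[0,1])),s["wrist_force"],s["grip_width"])
E
```

```text
[ 574.30870483 -114.42003631   99.73058106] -11.275862563194442 [ 0.22300936 -0.71834704  0.35389179] 0.1502395828111787
```

View pics/w4.png

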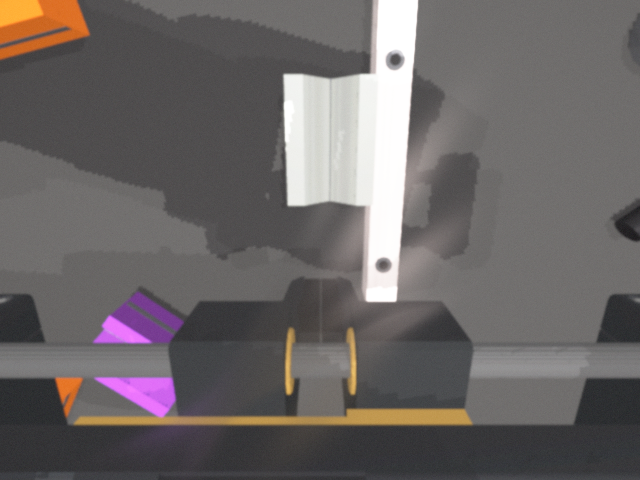

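The block lies flush on the long rail at (330,140), and the shut fingers at (320,300) are behind its end and clear of the rail. I'll descend and push along the rail.

Call:
servo_tool(
  slide=[
    [0,0,-25],
    [0,0,-25],
    [0,0,-20],
    [1,5,0],
    [1,5,0],
  ],
  rot=[
    [0,0,0],
    [0,0,0],
    [0,0,0],
    [0,0,0],
    [0,0,0],
  ],
  gripper=[1,1,1,1,1],
)

```text
time_s: 9.9
tcp_pos: [576.6, -104.1, 30.2]
orientation: [0.0, 0.773, 0.634, 0.0]
wrist_force: [-1.3, 0.1, 1.2]
grip_width: 0.7
finger_force: 0.0
```

Call:
servo_tool(
  slide=[
    [0.8,4,0],
    [0.6,3,0],
    [0.6,3,0],
    [0.6,3,0],
    [0.6,3,0],
  ],
  rot=[
    [0,0,0],
    [0,0,0],
    [0,0,0],
    [0,0,0],
    [0,0,0],
  ],
  gripper=[1,1,1,1,1],
)

```text
time_s: 10.4
tcp_pos: [579.6, -88.7, 30.1]
orientation: [0.0, 0.773, 0.635, -0.0]
wrist_force: [-3.3, -5.9, 1.3]
grip_width: 0.4
finger_force: 2.8
```

Call:
servo_tool(
  slide=[
    [0.6,3,0],
    [0.6,3,0],
    [0.6,3,0],
    [0.6,3,0],
    [0.6,3,0],
  ],
  rot=[
    [0,0,0],
    [0,0,0],
    [0,0,0],
    [0,0,0],
    [0,0,0],
  ],
  gripper=[1,1,1,1,1],
)

```text
time_s: 10.9
tcp_pos: [582.4, -74.1, 30.0]
orientation: [0.0, 0.773, 0.635, -0.001]
wrist_force: [-3.0, -5.5, 2.4]
grip_width: 0.4
finger_force: 3.1
```

Call:
servo_tool(
  slide=[
    [0.9,4.5,0],
    [0.9,4.5,0],
    [0.9,4.5,0],
    [0.9,4.5,0],
    [0.9,4.5,0],
  ],
  rot=[
    [0,0,0],
    [0,0,0],
    [0,0,0],
    [0,0,0],
    [0,0,0],
  ],
  gripper=[1,1,1,1,1],
)

```text
time_s: 11.4
tcp_pos: [587.0, -51.6, 30.0]
orientation: [0.0, 0.773, 0.635, -0.001]
wrist_force: [-2.5, -5.4, 3.1]
grip_width: 0.6
finger_force: 3.1
```

Call:
servo_tool(
  slide=[
    [0.9,4.5,0],
    [0.9,4.5,0],
    [0.9,4.5,0],
    [0.9,4.5,0],
    [0.9,4.5,0],
  ],
  rot=[
    [0,0,0],
    [0,0,0],
    [0,0,0],
    [0,0,0],
    [0,0,0],
  ],
  gripper=[1,1,1,1,1],
)

```text
time_s: 11.9
tcp_pos: [591.4, -29.1, 30.0]
orientation: [0.0, 0.773, 0.635, -0.001]
wrist_force: [-2.8, -5.4, 3.2]
grip_width: 0.6
finger_force: 3.3
```

```bash
python3 - <<'E'
from h import *
c=capture("wrist");save(c,"w5");s=observe();m=rot(s["orientation"])
print(s["tcp_pos"],s["wrist_force"])
E
```

```text
[591.58327688 -28.41245106  30.04242722] [-3.32791928 -3.82239838  2.3946285 ]
```

View pics/w5.png

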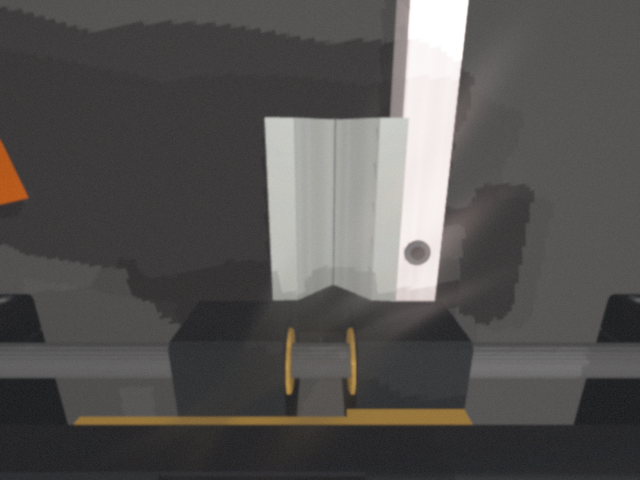

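The block is still flush along the rail (its edge at col 405) and the path to the corner is free. That was my last picture, so the rest is by force and numbers.

Call:
servo_tool(
  slide=[
    [0.9,4.5,0],
    [0.9,4.5,0],
    [0.9,4.5,0],
    [0.9,4.5,0],
    [0.9,4.5,0],
  ],
  rot=[
    [0,0,0],
    [0,0,0],
    [0,0,0],
    [0,0,0],
    [0,0,0],
  ],
  gripper=[1,1,1,1,1],
)

```text
time_s: 12.45
tcp_pos: [595.9, -6.6, 30.0]
orientation: [0.0, 0.773, 0.635, -0.001]
wrist_force: [-2.7, -6.1, 4.2]
grip_width: 0.1
finger_force: 3.5
```

Call:
servo_tool(
  slide=[
    [0.9,4.5,0],
    [0.9,4.5,0],
    [0.9,4.5,0],
    [0.9,4.5,0],
    [0.9,4.5,0],
  ],
  rot=[
    [0,0,0],
    [0,0,0],
    [0,0,0],
    [0,0,0],
    [0,0,0],
  ],
  gripper=[1,1,1,1,1],
)

```text
time_s: 12.95
tcp_pos: [600.4, 15.8, 30.0]
orientation: [0.0, 0.773, 0.635, -0.001]
wrist_force: [-3.7, -6.4, 4.4]
grip_width: 0.3
finger_force: 3.6
```

Call:
servo_tool(
  slide=[
    [0.7,3.5,0],
    [0.7,3.5,0],
    [0.6,3,0],
    [0.5,2.5,0],
    [0.4,2,0],
  ],
  rot=[
    [0,0,0],
    [0,0,0],
    [0,0,0],
    [0,0,0],
    [0,0,0],
  ],
  gripper=[1,1,1,1,1],
)

```text
time_s: 13.45
tcp_pos: [603.3, 30.3, 30.0]
orientation: [0.0, 0.773, 0.635, -0.001]
wrist_force: [-2.5, -7.2, 4.2]
grip_width: 0.4
finger_force: 3.7
```

```bash
python3 - <<'E'
from h import *
np.set_printoptions(suppress=True,precision=1)
c=capture("wrist");s=observe();print(s["tcp_pos"],s["wrist_force"])
g=c["color"].min(2).astype(int)
for u in(340,350,360,370,385): print(u,g[60:128:2,u].tolist())
E
```

```text
[603.3  30.6  30. ] [-3.5 -5.   5.3]
340 [248, 248, 246, 247, 236, 188, 137, 127, 130, 129, 120, 71, 50, 53, 52, 54, 50, 53, 51, 54, 54, 56, 48, 50, 54, 57, 58, 56, 55, 78, 139, 150, 148, 150]
350 [248, 248, 248, 247, 240, 191, 137, 129, 125, 127, 119, 72, 48, 50, 47, 48, 50, 51, 53, 56, 52, 51, 55, 52, 53, 58, 52, 53, 55, 95, 140, 145, 145, 148]
360 [248, 247, 247, 247, 241, 189, 137, 130, 131, 128, 120, 75, 55, 51, 50, 46, 48, 49, 48, 54, 56, 58, 55, 54, 56, 61, 55, 58, 60, 102, 143, 146, 144, 147]
370 [248, 247, 247, 247, 239, 192, 137, 129, 129, 129, 122, 77, 55, 52, 51, 48, 52, 50, 60, 62, 57, 59, 62, 59, 64, 63, 63, 65, 68, 125, 150, 150, 153, 154]
385 [249, 247, 248, 246, 238, 190, 138, 130, 132, 127, 124, 78, 61, 62, 58, 60, 61, 56, 57, 59, 58, 55, 59, 58, 54, 53, 50, 50, 78, 163, 185, 187, 184, 183]
```

Call:
servo_tool(
  slide=[
    [0.4,2,0],
    [0.4,2,0],
    [0.4,2,0],
    [0.4,2,0],
    [0.4,2,0],
  ],
  rot=[
    [0,0,0],
    [0,0,0],
    [0,0,0],
    [0,0,0],
    [0,0,0],
  ],
  gripper=[1,1,1,1,1],
)

```text
time_s: 14.0
tcp_pos: [605.2, 40.2, 30.0]
orientation: [0.0, 0.773, 0.635, -0.001]
wrist_force: [-3.0, -7.5, 4.3]
grip_width: 0.2
finger_force: 3.7
```

```bash
python3 - <<'E'
from h import *
np.set_printoptions(suppress=True,precision=1)
c=capture("wrist");s=observe();print(s["tcp_pos"],s["wrist_force"])
g=c["color"].min(2).astype(int)
for u in(300,340,370):
    col=g[:,u]; b=[r for r in range(60,125) if col[r]>=95>col[r+1]][-1]; t=[r for r in range(b,135) if col[r]<95<=col[r+1]][-1]
    a=cast(c,(u,b+.5),0)[0];e=cast(c,(u,t+.5),35)[0];print(u,b,t,(a-e)[:2]@[.194,.981])
E
```

```text
[605.3  40.5  30. ] [-3.7 -6.1  4. ]
300 106 116 5.948254030091934
340 106 118 6.6044041833891525
370 106 116 5.954574871374458
```

Call:
servo_tool(
  slide=[
    [0.2,1,0],
    [0.2,1,0],
    [0.2,1,0],
    [0.2,0.8,0],
    [0.1,0.7,0],
  ],
  rot=[
    [0,0,0],
    [0,0,0],
    [0,0,0],
    [0,0,0],
    [0,0,0],
  ],
  gripper=[1,1,1,1,1],
)

```text
time_s: 14.55
tcp_pos: [606.1, 44.7, 30.0]
orientation: [0.0, 0.773, 0.635, -0.001]
wrist_force: [-3.6, -6.1, 4.5]
grip_width: 0.4
finger_force: 3.7
```

Call:
servo_tool(
  slide=[
    [0.1,0.4,0],
    [0.1,0.4,0],
    [0.1,0.4,0],
    [0,0.3,0],
    [0.1,0.3,0],
  ],
  rot=[
    [0,0,0],
    [0,0,0],
    [0,0,0],
    [0,0,0],
    [0,0,0],
  ],
  gripper=[1,1,1,1,1],
)

```text
time_s: 15.05
tcp_pos: [606.4, 46.2, 30.0]
orientation: [0.0, 0.773, 0.635, -0.001]
wrist_force: [-4.8, -9.5, 4.5]
grip_width: 0.4
finger_force: 5.1
```

Call:
servo_tool(
  slide=[
    [0.1,0.3,0],
    [0,0.3,0],
    [0.1,0.3,0],
    [0,0.3,0],
    [0.1,0.3,0],
  ],
  rot=[
    [0,0,0],
    [0,0,0],
    [0,0,0],
    [0,0,0],
    [0,0,0],
  ],
  gripper=[1,1,1,1,1],
)

```text
time_s: 15.55
tcp_pos: [606.4, 46.3, 30.0]
orientation: [0.001, 0.773, 0.635, -0.002]
wrist_force: [-7.7, -17.7, 6.8]
grip_width: 0.4
finger_force: 9.4
```

Home against the short rail: force rose with no motion. I'll back off and give one gentle nudge toward the long rail from the side.

Call:
servo_tool(
  slide=[
    [-1,-5,0],
    [-2,-8,0],
    [-1,-7,0],
    [0,0,35],
    [0,0,35],
  ],
  rot=[
    [0,0,0],
    [0,0,0],
    [0,0,0],
    [0,0,0],
    [0,0,0],
  ],
  gripper=[1,1,1,1,1],
)

```text
time_s: 16.05
tcp_pos: [602.4, 28.5, 99.9]
orientation: [-0.001, 0.773, 0.635, -0.001]
wrist_force: [1.2, -0.2, -0.2]
grip_width: 0.5
finger_force: 0.0
```

Call:
servo_tool(
  slide=[
    [-10,15,0],
    [-10,15,0],
    [-10,15,0],
    [-10,15,0],
    [-6,14,0],
  ],
  rot=[
    [0,0,0],
    [0,0,0],
    [0,0,0],
    [0,0,0],
    [0,0,0],
  ],
  gripper=[1,1,1,1,1],
)

```text
time_s: 16.55
tcp_pos: [555.7, 104.3, 99.2]
orientation: [-0.0, 0.773, 0.635, -0.001]
wrist_force: [1.3, -0.6, -0.3]
grip_width: 0.6
finger_force: 0.0
```

Call:
servo_tool(
  slide=[
    [0,0,-25],
    [0,0,-25],
    [0,0,-20],
    [5,-1,0],
    [5,-1,0],
  ],
  rot=[
    [0,0,0],
    [0,0,0],
    [0,0,0],
    [0,0,0],
    [0,0,0],
  ],
  gripper=[1,1,1,1,1],
)

```text
time_s: 17.05
tcp_pos: [567.5, 101.3, 30.1]
orientation: [0.0, 0.773, 0.635, 0.0]
wrist_force: [-0.4, 0.4, 0.2]
grip_width: 0.5
finger_force: 0.0
```

Call:
servo_tool(
  slide=[
    [1.5,-0.3,0],
    [1.5,-0.3,0],
    [1.5,-0.3,0],
    [1,-0.2,0],
    [1,-0.2,0],
  ],
  rot=[
    [0,0,0],
    [0,0,0],
    [0,0,0],
    [0,0,0],
    [0,0,0],
  ],
  gripper=[1,1,1,1,1],
)

```text
time_s: 17.55
tcp_pos: [573.6, 99.6, 29.9]
orientation: [0.0, 0.773, 0.635, 0.0]
wrist_force: [0.6, -0.3, 0.2]
grip_width: 0.8
finger_force: 0.0
```

Call:
servo_tool(
  slide=[
    [0.6,-0.1,0],
    [0.6,-0.1,0],
    [0.6,-0.1,0],
    [0.6,-0.1,0],
    [0.6,-0.1,0],
  ],
  rot=[
    [0,0,0],
    [0,0,0],
    [0,0,0],
    [0,0,0],
    [0,0,0],
  ],
  gripper=[1,1,1,1,1],
)

```text
time_s: 18.05
tcp_pos: [576.5, 99.1, 29.7]
orientation: [-0.0, 0.773, 0.635, -0.0]
wrist_force: [0.3, -0.6, -0.1]
grip_width: 0.4
finger_force: 0.0
```

Call:
servo_tool(
  slide=[
    [0.3,-0.1,0],
    [0.3,-0.1,0],
    [0.3,-0.1,0],
    [0.3,0,0],
    [0.3,0,0],
  ],
  rot=[
    [0,0,0],
    [0,0,0],
    [0,0,0],
    [0,0,0],
    [0,0,0],
  ],
  gripper=[1,1,1,1,1],
)

```text
time_s: 18.55
tcp_pos: [578.0, 98.8, 29.7]
orientation: [0.0, 0.773, 0.635, 0.0]
wrist_force: [-0.1, 0.5, -0.1]
grip_width: 0.3
finger_force: 0.0
```

Call:
servo_tool(
  slide=[
    [0.4,-0.1,0],
    [0.4,-0.1,0],
    [0.4,-0.1,0],
    [0.4,0,0],
    [0.4,0,0],
  ],
  rot=[
    [0,0,0],
    [0,0,0],
    [0,0,0],
    [0,0,0],
    [0,0,0],
  ],
  gripper=[1,1,1,1,1],
)

```text
time_s: 19.05
tcp_pos: [580.0, 98.5, 29.7]
orientation: [-0.0, 0.773, 0.635, -0.0]
wrist_force: [-0.2, 0.8, 0.4]
grip_width: 0.7
finger_force: 0.0
```

Call:
servo_tool(
  slide=[
    [0.3,-0.1,0],
    [0.3,-0.1,0],
    [0.3,-0.1,0],
    [0.3,0,0],
    [0.3,0,0],
  ],
  rot=[
    [0,0,0],
    [0,0,0],
    [0,0,0],
    [0,0,0],
    [0,0,0],
  ],
  gripper=[1,1,1,1,1],
)

```text
time_s: 19.55
tcp_pos: [581.1, 98.2, 29.7]
orientation: [-0.0, 0.773, 0.635, -0.001]
wrist_force: [-4.8, -1.1, 3.2]
grip_width: 0.1
finger_force: 2.3
```

Call:
servo_tool(
  slide=[
    [0.3,-0.1,0],
    [0.3,0,0],
    [0.3,-0.1,0],
    [0.3,0,0],
    [0.3,-0.1,0],
  ],
  rot=[
    [0,0,0],
    [0,0,0],
    [0,0,0],
    [0,0,0],
    [0,0,0],
  ],
  gripper=[1,1,1,1,1],
)

```text
time_s: 20.05
tcp_pos: [581.2, 98.2, 29.6]
orientation: [-0.002, 0.773, 0.635, -0.002]
wrist_force: [-13.9, 0.3, 10.2]
grip_width: 0.2
finger_force: 7.2
```

Seated: 14 N with no motion. I'll retreat and verify from above.

Call:
servo_tool(
  slide=[
    [-5,1,0],
    [-8,1.5,0],
    [-8,1.5,0],
    [0,0,40],
    [0,0,40],
  ],
  rot=[
    [0,0,0],
    [0,0,0],
    [0,0,0],
    [0,0,0],
    [0,0,0],
  ],
  gripper=[1,1,1,1,1],
)

```text
time_s: 20.55
tcp_pos: [560.9, 102.0, 110.1]
orientation: [-0.001, 0.773, 0.635, -0.001]
wrist_force: [0.6, 0.1, 0.1]
grip_width: 0.6
finger_force: 0.0
```

Call:
servo_tool(
  slide=[
    [6,-20,15],
    [6,-20,15],
    [6,-20,15],
    [6,-20,15],
    [0,0,0],
  ],
  rot=[
    [0,0,0],
    [0,0,0],
    [0,0,0],
    [0,0,0],
    [0,0,0],
  ],
  gripper=[1,1,1,1,1],
)

```text
time_s: 21.05
tcp_pos: [586.9, 20.0, 171.5]
orientation: [0.002, 0.773, 0.634, 0.001]
wrist_force: [-0.7, 0.3, 0.1]
grip_width: 0.8
finger_force: 0.0
```

Call:
servo_tool(
  slide=[
    [0,0,0],
    [0,0,0],
    [0,0,0],
    [0,0,0],
    [0,0,0],
  ],
  rot=[
    [0,0,0],
    [0,0,0],
    [0,0,0],
    [0,0,0],
    [0,0,0],
  ],
  gripper=[1,1,1,1,1],
)

```text
time_s: 21.55
tcp_pos: [585.9, 22.3, 169.5]
orientation: [-0.0, 0.773, 0.635, -0.0]
wrist_force: [0.5, -0.8, 0.3]
grip_width: 0.4
finger_force: 0.0
```

```bash
python3 - <<'E'
from h import *
np.set_printoptions(suppress=True,precision=1)
c=capture("wrist");s=observe();print(s["tcp_pos"],s["wrist_force"],s["time_s"])
co=np.array([650.5,118.6]);ex=np.array([.981,-.194]);ey=np.array([.194,.981])
g=cv2.cvtColor(c["color"],cv2.COLOR_RGB2GRAY).astype(np.float32)
def prof(x0,y0,x1,y1,z,n):   # brightness along a line in the corner frame, at height z
    t=np.linspace(0,1,n)[:,None];q=co+(x0+(x1-x0)*t)*ex+(y0+(y1-y0)*t)*ey
    uv=proj(c,np.c_[q,np.full(n,z)]).astype(np.float32)
    return cv2.remap(g,uv[:,:1],uv[:,1:],cv2.INTER_LINEAR).ravel().astype(int).tolist()
for y in(-10,-35,-60): print("x -62..8 by 2 @y",y,prof(-62,y,8,y,35,36))
for x in(-46,-30,-6): print("y -82..6 by 2 @x",x,prof(x,-82,x,6,35,45))
E
```

```text
[585.9  22.2 169.5] [ 0.  -1.2  0.8] 21.6
x -62..8 by 2 @y -10 [75, 75, 74, 73, 66, 66, 159, 236, 236, 236, 237, 229, 211, 206, 204, 204, 207, 212, 195, 201, 199, 199, 194, 197, 203, 204, 221, 238, 239, 238, 238, 249, 254, 255, 254, 254]
x -62..8 by 2 @y -35 [77, 73, 76, 71, 67, 70, 156, 235, 245, 246, 246, 240, 220, 219, 217, 212, 207, 212, 197, 202, 199, 202, 198, 198, 204, 207, 220, 235, 235, 235, 235, 249, 254, 254, 253, 251]
x -62..8 by 2 @y -60 [74, 75, 73, 76, 66, 67, 160, 233, 233, 234, 233, 227, 210, 206, 206, 204, 208, 214, 195, 201, 198, 201, 198, 198, 202, 206, 220, 233, 234, 234, 235, 248, 254, 254, 254, 254]
y -82..6 by 2 @x -46 [85, 82, 83, 82, 80, 79, 107, 224, 232, 232, 233, 233, 233, 233, 234, 234, 234, 234, 235, 235, 237, 238, 241, 244, 245, 240, 236, 236, 236, 237, 237, 236, 237, 237, 237, 237, 236, 237, 244, 247, 247, 243, 126, 97, 97]
y -82..6 by 2 @x -30 [87, 88, 87, 89, 90, 90, 90, 139, 204, 207, 206, 208, 209, 208, 209, 207, 206, 207, 208, 207, 208, 208, 208, 208, 208, 207, 208, 206, 206, 207, 208, 206, 207, 207, 207, 208, 207, 209, 218, 218, 217, 246, 255, 245, 141]
y -82..6 by 2 @x -6 [133, 125, 122, 117, 112, 109, 128, 225, 234, 233, 234, 234, 234, 233, 233, 234, 234, 235, 235, 236, 235, 237, 234, 235, 235, 237, 237, 237, 238, 238, 238, 237, 238, 239, 239, 238, 239, 239, 239, 239, 240, 248, 255, 255, 255]
```

The block spans x −50…0 and y −70…0 in the corner frame. Its edge is at the same x along the whole length, so it is parallel and home.

```bash
python3 -c "
from cell import close_job
print(close_job())"
```

```text
the job is handed in; nothing more can be done
None
```

The larger V-block is home in the corner: its long side lies flat on the long rail, its end rests on the short rail, and a last wrist image measured it there. The arm was clear of it and job time was about 22 s at hand-in. It touched none of the other items on its path, though I did not re-image them at the end.

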